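# Move the tailor's kit to the other rack in reverse order

### The arm

A 6-joint arm with a two-finger parallel gripper is mounted at the origin on a cart in front of the work surface, level with it; the furniture and walls round the work are solid. World frame = base frame: x ahead of the robot, y to its left, z up, the work surface at z = 0. Lengths are in mm, angles in rad, forces in N, time in s.
With the tool pointing down it reaches from about 350 to 925 mm from the base axis. Payload 6.4 kg.
Tool frame: the origin (TCP) lies at the very end of the fingers, on their centre line; the grasp point (between the pads) lies 19 mm behind it; x points along the fingers, y is the direction in which the jaws open and shut, and the axes are right-handed (so a half turn about x gives the same grasp; the last joint's range is limited). The gripper opens to 94 mm and grips with 3 to 60 N. Pads are 16 mm wide; open, the fingers measure 119 mm over their backs; the gripper's body (75 mm by 177 mm) begins 78 mm behind the grasp point.
Start: joints at [-1.317, 0.245, 1.558, -0, 1.339, -0.174], TCP at [269.671, -591.431, 205.455] pointing down, gripper open.
Joint ranges: [-3.13, 3.13], [-1.02, 2.26], [0.13, 2.54], [-0.95, 4.09], [0.21, 2.88], [-2.74, 2.74]. Speed limits (rad/s): [2.57, 2.57, 3.14, 3.14, 3.14, 3.14].

### API

Orientations are given as a unit quaternion [x, y, z, w].
In Python, from rig import readout, eyes, sign_off, models gives the robot as it stands.
- The arm moves only by the shell command python3 -m handwheel 'ROWS' [OPENING] [FORCE]. ROWS is JSON, a list of rows, each an object of numbers: "x", "y", "z": the shift along the tool's x, y, z in cm; "turn": the turn about the tool's x in degrees. In form: [{"x": .., "y": .., "z": .., "turn": ..}, ...]. A call has 1 to 8 rows; each row is the pose to reach, as a shift and turn from the pose measured when the call began, along the tool's axes at that moment; what a row does not reach only later rows make up. A row lasts 1/8 s, in which the tool goes at most 62.5 mm and 10.7 degrees, less where a joint would pass 70% of its speed; a pose out of reach is approached as far as the arm can. A call with a gripper value outside its range is refused whole. OPENING is the finger opening in cm, from 0 to 9.4, set as the call begins (- or left out, the last holds). The fingers move at their own pace and stop on an object; FORCE is the grip in N (left out, the last holds). Time passes only in rows, so rows that repeat a pose let the fingers close. It gives the time, the measured TCP pose, the force and the opening at its end, in the units of the state.
- readout.sense(): the state, without advancing time (a new reading comes with each control period).
- eyes.capture(name): name is "scene" or "top"; returns (picture, depth): 400x640x3 uint8, red, green, blue; 400x640 float32, mm along the optical axis (not along the pixel's ray), 0 where there is no reading.
- eyes.camera_info(name): a dict with "intrinsics" (3x3 intrinsics, pixels), "k1" (the pictures are not rectified: a ray, as slopes to the right and down, at radius r is drawn at 1 + k1 r^2 times it, then the intrinsics apply), "extrinsics" (4x4, takes a point from camera to world coordinates). Camera axes: x right, y up, looking along -z (the intrinsics and any distortion apply to the point x, -y, -z); pixel columns grow to the right and rows downward; lengths in mm; the calibration is good to about 2 mm. A picture is of the moment at which its call begins. camera_info takes no time and is no camera call.
- sign_off(): hands the job in, once; it reports no verdict.
Trained networks look in the newest picture that a camera, given by its name, has taken for a name from the list of things; names that differ only in an ending like _2 or _b are one class to them, and where a whole thing is asked for, a point or a joint stands for the part that bears it (a point fixed in the world has none). Each returns a list of dicts, best first, with "score" (0 to 1); they miss things now and then, are a little off and sometimes report something else, mostly with a low value. They report only what shows in the picture. A call takes as long as a camera call. They do not tell look-alikes from the thing itself.
- models.spot_in(camera, thing): "bbox" ([left, top, right, bottom] in pixels, round what is visible of it).
- models.regions_of(camera, thing): "pixels" (400x640 bool, what is visible of it) and "bbox" ([left, top, right, bottom] in pixels, round what is visible of it).
The state is a dict: "t": time; "joints": joint angles; "qvel": joint speeds; "effort": joint torques, N m; "tcp_pos": TCP position; "tool_rot": TCP orientation; "force": force on the tool from outside, world axes, zero at the start; "wrist_torque": the same for the moment, N m; "opening": finger opening in mm.
Only numpy, scipy, OpenCV 4.12 (cv2) and the standard library are available. Lean on these libraries where they do the work, as an engineer would, in place of code of your own. Each camera call takes 0.05 s, during which the arm holds its last target. There are 200 camera calls.

### The job

Move the four things of the tailor's kit from the full rack to the empty one in reverse order, so that a colleague at the far side of the counter finds them as you do: what stands leftmost in the full rack goes to the rightmost bay of the empty rack, the next one to the bay beside it, and so on. Set each thing upright in the middle of its own bay, and knock none of them over on the way.

Things in the scene. Friction and masses are not known exactly. Their poses are not given: they have to be found in the camera images.
- full_rack: Wooden rack fixed to the counter that holds the four things at the start, on the left or the right; a 3 mm cork pad lies in each bay. 94 mm deep (x), 260 mm long (y); one row of four bays centred at y = +93, +31, -31, -93 mm, x = 0. Bay floor 8 mm above the counter. Origin: middle of its underside; x points away from the robot, y to the robot's left, turned by 20 degrees at most.
- empty_rack: The second wooden rack, same build, size, bay places and axes as the full rack, empty at the start, bare bays without pads, floor 8 mm above the counter. Each bay is 58 mm wide along the row (y) and 84 mm deep (x). Ribs between bays rise 8 mm above the bay floor, front and back lips 5 mm, end cheeks 14 mm. Origin: middle of its underside; turned by 20 degrees at most.
- spool: A small thread spool, white, 27 mm across its two flanges and 46 mm tall, upright; the thread between the flanges is narrower (about 15 mm), so grip across both flanges. About 30 g. Origin: centre of its underside, z up. 
- tall_spool: A tall spool of grey thread, upright: a round white foot 40 mm across and 6 mm high, a straight thread body 30 mm across from 6 to 70 mm, and a white tip 20 mm across up to 78 mm. About 80 g. Origin: centre of its underside, z up. 
- weight: A turned steel pattern weight, upright: a round base 40 mm across and 22 mm high, a short 16 mm neck, and a straight round knob 22 mm across from 34 to 60 mm. About 250 g. Origin: centre of its underside, z up. 
- stamp: A rubber stamp standing on its black base, 26 by 50 mm and 12 mm high, with a turned wooden handle whose head is 24 mm across from 32 to 66 mm. Its long side (its y) stands across the row, along the rack's depth, to within about 7 degrees. About 50 g. Origin: centre of its underside, z up. 
- spool_pad: A thin cork pad, 76 by 54 by 3 mm, fixed on the floor of one bay of the full rack, centred in that bay: the one on which the small spool stands at the start. It does not move in the job, so it still marks that bay later. Origin: centre of its underside.
- tall_spool_pad: A thin cork pad, 76 by 54 by 3 mm, fixed on the floor of one bay of the full rack, centred in that bay: the one on which the tall spool stands at the start. It does not move in the job, so it still marks that bay later. Origin: centre of its underside.
- weight_pad: A thin cork pad, 76 by 54 by 3 mm, fixed on the floor of one bay of the full rack, centred in that bay: the one on which the pattern weight stands at the start. It does not move in the job, so it still marks that bay later. Origin: centre of its underside.
- stamp_pad: A thin cork pad, 76 by 54 by 3 mm, fixed on the floor of one bay of the full rack, centred in that bay: the one on which the stamp stands at the start. It does not move in the job, so it still marks that bay later. Origin: centre of its underside.
Things that resemble listed ones, but are neither listed nor needed, are in the scene too. What is shaped like the weight but purple is not meant.

How it is judged:
By the outcome, as a careful person would: the job done as asked, in the order asked, and still so for the second after the job is handed in, with the robot touching nothing.
It also fails if it takes over 106 s, if anything falls off the work surface, if the arm or the gripper's body presses on something with over 40 N, if the wrist force passes 120 N, or if a joint passes its speed limit or range.

## Working session

There is one attempt and no reset: what is moved stays moved. The work goes in short steps, Python scripts to look and compute and a shell command to move; the robot and the scene stay as the last step left them, time stands still between calls to the robot, and variables do not carry over. Pictures are saved under pics/ and viewed, about 12 in all and at most 16, crops included, and the job is handed in when it is done.

```bash
ls; mkdir -p pics; cat > h.py <<'E'
import numpy as np, cv2
from rig import readout, eyes, models
from scipy.spatial.transform import Rotation as R
def cloud(name):
    pic,d=eyes.capture(name); c=eyes.camera_info(name)
    K=np.array(c["intrinsics"],float); E=np.array(c["extrinsics"],float)
    u,v=np.meshgrid(np.arange(640),np.arange(400))
    p=np.stack([u,v],-1).reshape(-1,2).astype(float)
    xd=(p-[K[0,2],K[1,2]])/[K[0,0],K[1,1]]
    x=xd.copy()
    for _ in range(20): x=xd/(1+c["k1"]*(x**2).sum(1,keepdims=True))
    z=d.reshape(-1,1).astype(float)
    P=np.hstack([x[:,:1]*z,-x[:,1:]*z,-z,np.ones_like(z)])@E.T
    P=P[:,:3].reshape(400,640,3); P[d<=0]=np.nan
    return pic,P
def state():
    s=readout.sense(); r=R.from_quat(s["tool_rot"]).as_matrix()
    return s,np.array(s["tcp_pos"]),r
E
python3 - <<'E'
from h import *
s,p,r=state(); print(s['t'],p,r.round(3).tolist(),s['opening'])
for n in("top","scene"):
    pic,P=cloud(n); cv2.imwrite(f"pics/{n}0.png",pic[:,:,::-1]); np.save(f"{n}0.npy",P)
    print(n,P[200,320],P[20,20],P[380,620])
    for t in("full_rack","empty_rack","spool","tall_spool","weight","stamp"):
        for g in models.regions_of(n,t)[:3]:
            m=g["pixels"]; q=P[m]; q=q[~np.isnan(q[:,0])]
            if not len(q): continue
            zt=np.percentile(q[:,2],97); top=q[q[:,2]>zt-6]
            print(t,round(g["score"],2),np.round(g["bbox"]),m.sum(),"med",np.median(q,0).round(),"top",((top.min(0)+top.max(0))/2).round(1),"ztop",zt.round(1))
E
```

```text
pics
0.0 [ 269.51555029 -590.82922807  204.38726796] [[-0.0, 0.415, -0.91], [0.002, -0.91, -0.415], [-1.0, -0.002, -0.0]] 94.05677684021529
top [557.80158161 -15.18647435  -1.79894924] [868.49637933 547.87485082 337.63838456] [ 254.55953441 -360.39244669  584.8535818 ]
empty_rack 0.79 [174. 181. 291. 250.] 4511 med [530. 197.   8.] top [530.  196.9  22.1] ztop 21.3
empty_rack 0.59 [403. 179. 426. 212.] 537 med [ 556. -236.   11.] top [ 564.1 -240.8   34.7] ztop 15.3
tall_spool 0.82 [356. 185. 371. 204.] 257 med [ 562. -110.   78.] top [ 567.4 -115.    88.7] ztop 90.2
weight 0.74 [385. 183. 397. 201.] 249 med [ 563. -174.   36.] top [ 567.4 -178.8   71.8] ztop 73.0
weight 0.74 [395. 134. 413. 156.] 234 med [ 678. -219.   25.] top [ 682.5 -224.4   60.6] ztop 61.9
weight 0.51 [391. 230. 409. 249.] 235 med [ 459. -195.   25.] top [ 460.  -199.6   60.7] ztop 62.0
stamp 0.7 [427. 182. 450. 201.] 247 med [ 563. -293.   26.] top [ 566.4 -298.9   76.3] ztop 77.5
scene [669.89695537  68.0765593   -1.27433585] [ 334.79471432 2583.28536782  492.19973732] [ 461.53745216 -804.48156662   87.47949519]
full_rack 0.57 [311. 219. 415. 276.] 804 med [ 528. -240.   12.] top [ 558.4 -213.8   20.5] ztop 22.4
empty_rack 0.75 [228. 176. 291. 217.] 1339 med [523. 185.   9.] top [524.5 192.9  20.3] ztop 22.0
spool 0.45 [368. 231. 374. 252.] 105 med [ 555. -248.   36.] top [ 558.5 -245.    56.7] ztop 58.5
weight 0.59 [342. 214. 358. 242.] 224 med [ 554. -187.   30.] top [ 380.8 -356.1  184.1] ztop 69.4
weight 0.59 [316. 235. 340. 263.] 388 med [ 451. -208.   23.] top [ 456.1 -202.5   58.3] ztop 60.6
weight 0.48 [390. 213. 404. 239.] 209 med [ 670. -234.   23.] top [ 236.2 -575.6  322.5] ztop 320.6
stamp 0.83 [383. 229. 399. 264.] 260 med [ 557. -308.   32.] top [ 414.7 -420.5  159.8] ztop 76.6
```

```bash
python3 - <<'E'
from h import *
a=cv2.imread("pics/top0.png"); cv2.imwrite("pics/v1.png",cv2.resize(a[100:300,150:490],None,fx=2.3,fy=2.3,interpolation=cv2.INTER_CUBIC))
a=cv2.imread("pics/scene0.png"); cv2.imwrite("pics/v2.png",a)
P=np.load("top0.npy")
# empty rack mask fit: pixels z 4..25 region
def fit(x0,x1,y0,y1):
    m=(P[...,0]>x0)&(P[...,0]<x1)&(P[...,1]>y0)&(P[...,1]<y1)&(P[...,2]>4)&(P[...,2]<26)
    m=cv2.morphologyEx(m.astype(np.uint8),cv2.MORPH_OPEN,np.ones((3,3)))>0
    q=P[m][:,:2].astype(np.float32); print(len(q),cv2.minAreaRect(q))
fit(440,630,30,360); fit(490,640,-400,-60)
m=(P[...,2]>40)&(P[...,2]<95)&(P[...,0]<750)&(P[...,1]>-400)
n,l,st,c=cv2.connectedComponentsWithStats(m.astype(np.uint8))
for i in range(1,n):
    if st[i,4]<15: continue
    q=P[l==i]; zt=np.percentile(q[:,2],95); t=q[q[:,2]>zt-5]
    print(st[i],"zt",zt.round(1),"mid",((t.max(0)+t.min(0))/2).round(1),"size",(t.max(0)-t.min(0)).round(1),len(t),t.mean(0).round(1))
E
```

```text
4123 ((530.423583984375, 199.387451171875), (265.0228271484375, 95.30644989013672), 75.1801986694336)
3582 ((563.2793579101562, -210.38519287109375), (96.00589752197266, 260.83685302734375), 0.002955963369458914)
[440 109  48  29 436] zt 92.7 mid [ 722.1 -352.3   91.3] size [52.9 94.5  7.3] 67 [ 721.9 -353.5   91.2]
[353 116  10  16 103] zt 49.0 mid [ 733.6 -107.6   47.2] size [32.1 17.8  6. ] 68 [ 734.4 -107.5   46.6]
[ 60 119  22  22 144] zt 92.1 mid [728.5 575.7  90.4] size [40.3 20.   6.6] 29 [727.4 574.2  90.4]
[ 87 124  10  24  39] zt 48.9 mid [719.3 530.   47.3] size [59.  21.8  6.8] 30 [723.2 530.3  46.4]
[ 31 131  26  17 137] zt 93.6 mid [710.  636.8  91.7] size [27.  36.1  6. ] 23 [705.9 639.1  91.8]
[ 54 132  19  15  85] zt 90.0 mid [706.3 588.6  90.1] size [22.  17.1  9.2] 16 [701.3 586.3  89. ]
[403 137  11  11  83] zt 62.3 mid [ 682.2 -224.7   61.3] size [21.1 18.9  7.9] 56 [ 682.3 -224.1   60.3]
[ 26 139  25  27 144] zt 91.9 mid [677.8 646.   91. ] size [44.9 37.3  8. ] 18 [679.5 645.8  91. ]
[  0 154  42  52 504] zt 91.6 mid [615.5 693.3  90.7] size [110.8  72.2   8.1] 71 [611.4 679.2  90.7]
[ 63 163  44  44 900] zt 93.6 mid [596.5 530.5  91.8] size [90.9 78.3  6.3] 171 [601.7 538.2  92. ]
[357 184  14  15 172] zt 90.1 mid [ 566.1 -113.6   89.2] size [18.  15.9  7.9] 53 [ 567.2 -113.2   88.5]
[414 185  11  11  95] zt 59.8 mid [ 567.7 -243.2   58.3] size [23.7 21.   6.7] 68 [ 567.4 -243.3   57.5]
[439 185  12  10  98] zt 77.8 mid [ 566.  -298.9   76.8] size [18.3 21.4  8. ] 66 [ 566.1 -298.8   75.7]
[387 186  11  10  86] zt 73.3 mid [ 567.3 -178.8   72.6] size [18.5 20.4  7.9] 57 [ 567.9 -178.6   71.2]
[397 233  11  10  84] zt 62.5 mid [ 460.  -199.6   61.5] size [20.4 19.   7.9] 57 [ 460.5 -199.9   60.1]
```

View pics/v1.png

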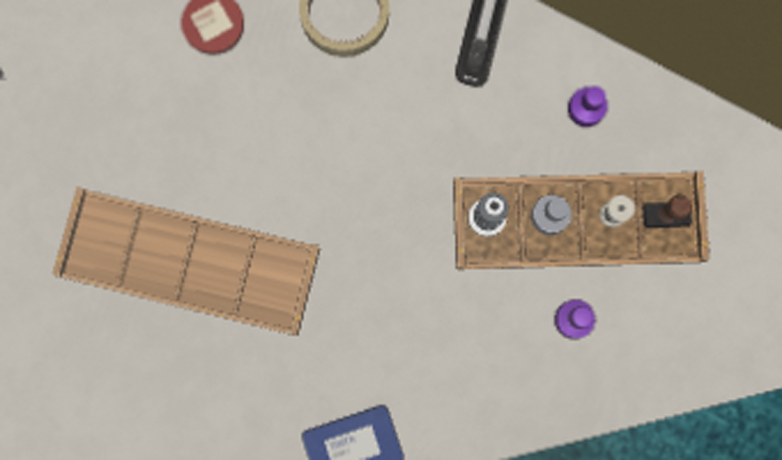

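View pics/v2.png

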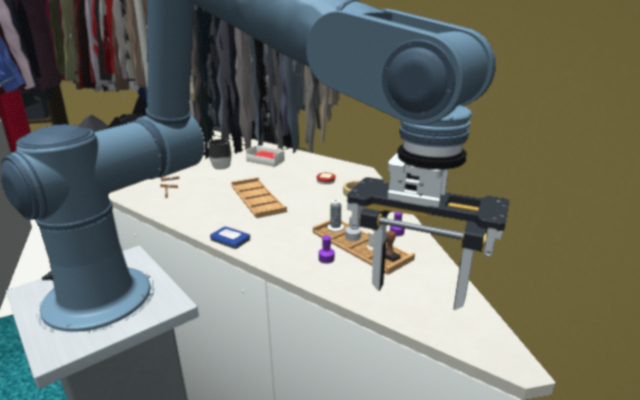

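The top view (v1) shows the full rack on the right, about (580,220). From left to right it holds the tall spool (490,213), weight (552,213), spool (618,210) and stamp (668,212). The purple look-alikes are at (590,105) and (575,318), and the empty tilted rack is on the left, about (187,260). In this view the stamp's long side seems to lie along the row, so I'll check that with an orthophoto and refine the rack fit.

```bash
python3 - <<'E'
from h import *
from scipy.optimize import minimize
P=np.load("top0.npy"); a=cv2.imread("pics/top0.png")
m=(P[...,0]>440)&(P[...,0]<630)&(P[...,1]>30)&(P[...,1]<360)&(P[...,2]>4)&(P[...,2]<26)
m=cv2.morphologyEx(m.astype(np.uint8),cv2.MORPH_OPEN,np.ones((3,3)))>0
q=P[m][:,:2]; c=q.mean(0); w,v=np.linalg.eigh(np.cov(q.T)); ax=v[:,1]*np.sign(v[1,1])
print("empty centroid",c,"yaw",np.degrees(np.arctan2(-ax[0],ax[1])),"L,W",np.sqrt(12*w))
# stamp base: dark low pixels
hsv=cv2.cvtColor(a,cv2.COLOR_BGR2HSV)
b=(P[...,0]>520)&(P[...,0]<610)&(P[...,1]>-340)&(P[...,1]<-265)&(hsv[...,2]<50)
for lo,hi in((15,30),(30,80)):
    k=b&(P[...,2]>lo)&(P[...,2]<hi); print(lo,k.sum(),cv2.minAreaRect(P[k][:,:2].astype(np.float32)))
# circles of tops
for n,x,y,zt in(("tall",566,-114,90),("weight",567,-179,73),("spool",567,-243,59),("stamp",566,-299,77.5)):
    k=(np.hypot(P[...,0]-x,P[...,1]-y)<25)&(P[...,2]>zt-3); print(n,k.sum(),cv2.minEnclosingCircle(P[k][:,:2].astype(np.float32)),P[k].mean(0).round(1))
# lips of full rack: left & right cheeks
k=(P[...,2]>16)&(P[...,2]<26)&(P[...,0]>500)&(P[...,0]<630)
for y0,y1 in((-95,-70),(-350,-325)):
    kk=k&(P[...,1]>y0)&(P[...,1]<y1); print("cheek",kk.sum(),P[kk].mean(0).round(1),np.polyfit(P[kk][:,0],P[kk][:,1],1))
cv2.imwrite("pics/v3.png",cv2.resize(a[165:225,340:465],None,fx=6,fy=6,interpolation=cv2.INTER_CUBIC))
# full scene crop of stamp with overlay-free zoom
E
```

```text
empty centroid [529.26863963 197.11933599] yaw -14.796582494002532 L,W [ 95.01944551 263.64160233]
15 27 ((556.0996704101562, -295.65728759765625), (48.43098831176758, 17.157739639282227), 70.31178283691406)
30 3 ((569.6536865234375, -293.4376525878906), (0.007896543480455875, 7.292055606842041), 62.77350997924805)
tall 41 ((567.190673828125, -112.86092376708984), 9.11728286743164) [ 567.7 -113.5   89.3]
weight 43 ((568.2047119140625, -178.80401611328125), 10.290283203125) [ 567.5 -178.6   71.8]
spool 53 ((568.08056640625, -243.01324462890625), 12.48301887512207) [ 567.2 -244.4   58. ]
stamp 50 ((565.48779296875, -298.88702392578125), 10.83636474609375) [ 566.9 -298.9   76.4]
cheek 136 [563.  -84.2  21.2] [-2.33632286e-06 -8.42001538e+01]
cheek 149 [ 562.5 -335.5   21.1] [ 6.28296782e-03 -3.38996928e+02]
```

View pics/v3.png

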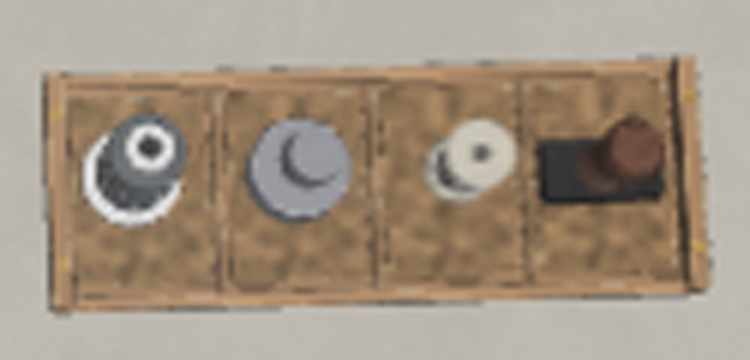

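The close crop shows the stamp's base at (540–662, 135–203), about 49 mm along the row by 27 mm deep. So its long side stands along the row, which contradicts the description. I'll turn it a quarter turn when placing, so it stands along the depth as described. Next I'll write a move calculator and start with the tall spool.

```bash
cat > g.py <<'E'
import sys; from h import *
def go(x,y,z,yaw):
    s,p,r=state(); d=(r.T@(np.array([x,y,z])-p))/10
    cur=np.degrees(np.arctan2(r[1,1],r[0,1])); t=-((yaw-cur+180)%360-180)
    print("t",round(s['t'],2),"at",p.round(1),"yaw",cur.round(1),"f",np.round(s['force'],1),"open",round(s['opening'],1),"-> x %.2f y %.2f z %.2f turn %.1f"%(*d,t))
C=np.array([529.6,197.5]); YAW=-14.8
def bay(l): 
    a=np.radians(YAW); return C+l*np.array([-np.sin(a),np.cos(a)])
if __name__=="__main__":
    a=sys.argv[1:]
    if a[0]=="bay": x,y=bay(float(a[1])); a=[x,y,a[2],a[3]]
    go(*map(float,a))
E
python3 g.py 567 -113.5 150 0; for b in -93 -31 31 93; do python3 -c "from g import *;print(bay($b))"; done
```

```text
t 0.7 at [ 269.7 -591.4  205.5] yaw -65.5 f [0.  0.8 0.4] open 94.0 -> x 5.55 y -31.15 z -46.88 turn -65.5
[505.84354451 107.58542486]
[521.6811815  167.52847495]
[537.5188185  227.47152505]
[553.35645549 287.41457514]
```

```bash
R='{"x":3,"y":-31.1,"z":-46.9,"turn":-65.5}'; python3 -m handwheel '[{"x":3,"y":-31.1,"z":-46.9,"turn":-65.5},{"x":3,"y":-31.1,"z":-46.9,"turn":-65.5},{"x":3,"y":-31.1,"z":-46.9,"turn":-65.5},{"x":3,"y":-31.1,"z":-46.9,"turn":-65.5},{"x":3,"y":-31.1,"z":-46.9,"turn":-65.5},{"x":3,"y":-31.1,"z":-46.9,"turn":-65.5},{"x":3,"y":-31.1,"z":-46.9,"turn":-65.5},{"x":3,"y":-31.1,"z":-46.9,"turn":-65.5}]' 7; python3 g.py 567 -113.5 110 0
```

```text
t: 1.7
tcp_pos: [534.8, -165.9, 179.2]
tool_rot: [0.5, 0.5, -0.5, 0.5]
force: [0.6, -0.9, 0.9]
opening: 70.1
t 1.7 at [ 534.8 -165.9  179.2] yaw 0.0 f [ 0.6 -0.9  0.9] open 70.1 -> x 6.92 y 3.22 z -5.25 turn 0.0
```

```bash
python3 -m handwheel '[{"x":0,"y":3.22,"z":-5.25},{"x":0,"y":3.22,"z":-5.25},{"x":5,"y":3.22,"z":-5.25},{"x":10,"y":3.22,"z":-5.25},{"x":10,"y":3.22,"z":-5.25}]'; python3 - <<'E'
from h import *
pic,P=cloud("top"); cv2.imwrite("pics/t1.png",cv2.resize(pic[140:250,330:470,::-1],None,fx=5,fy=5))
E
python3 g.py 567 -113.5 34 0
```

```text
t 1.75 at [ 537.  -159.9  178.6] yaw 0.3 f [-0.6  5.  -0.4] open 69.8 -> x 14.48 y 3.00 z -4.57 turn 0.3invalid input
```

View pics/t1.png

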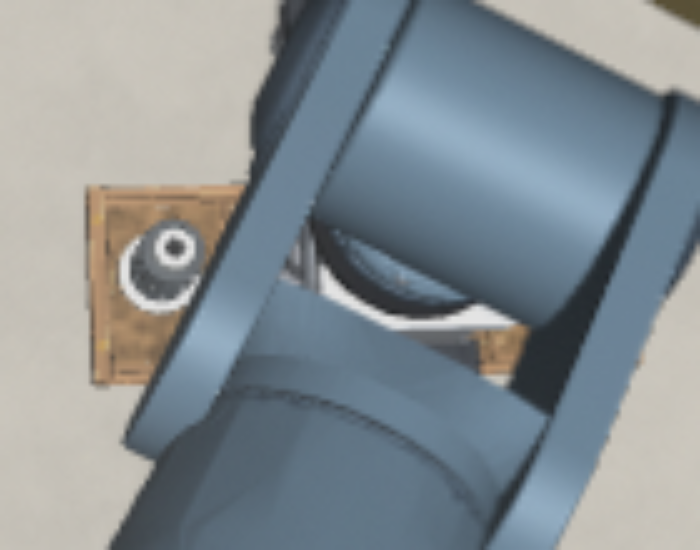

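The arm hides most of the rack, though the tall spool still stands at (170,260). The call was refused because each row needs all four fields, so I'm sending it again.

```bash
python3 -m handwheel '[{"x":0,"y":3.0,"z":-4.6,"turn":0},{"x":0,"y":3.0,"z":-4.6,"turn":0},{"x":5,"y":3.0,"z":-4.6,"turn":0},{"x":8,"y":3.0,"z":-4.6,"turn":0},{"x":8,"y":3.0,"z":-4.6,"turn":0}]'; python3 g.py 567 -113.5 34 0
```

```text
t: 2.38
tcp_pos: [564.6, -113.5, 96.3]
tool_rot: [0.499, 0.503, -0.498, 0.499]
force: [-0.0, -0.5, 0.6]
opening: 70.0
t 2.38 at [ 564.6 -113.5   96.3] yaw 0.3 f [-0.  -0.5  0.6] open 70.0 -> x 6.23 y 0.26 z 0.04 turn 0.3
```

```bash
python3 -m handwheel '[{"x":3,"y":0.25,"z":0,"turn":0.3},{"x":6.2,"y":0.25,"z":0,"turn":0.3},{"x":6.2,"y":0.25,"z":0,"turn":0.3},{"x":6.2,"y":0.25,"z":0,"turn":0.3}]' && python3 -m handwheel '[{"x":0,"y":0,"z":0,"turn":0},{"x":0,"y":0,"z":0,"turn":0},{"x":0,"y":0,"z":0,"turn":0},{"x":0,"y":0,"z":0,"turn":0},{"x":0,"y":0,"z":0,"turn":0},{"x":0,"y":0,"z":0,"turn":0}]' 0 20; python3 g.py 567 -113.5 170 0
```

```text
t: 2.88
tcp_pos: [568.4, -114.1, 36.6]
tool_rot: [0.501, 0.501, -0.499, 0.499]
force: [0.3, 0.1, 1.4]
opening: 70.2
t: 3.62
tcp_pos: [568.1, -114.1, 36.5]
tool_rot: [0.501, 0.501, -0.499, 0.498]
force: [-1.8, -0.2, 1.6]
opening: 29.5
t 3.62 at [ 568.1 -114.1   36.5] yaw -0.0 f [-1.8 -0.2  1.6] open 29.5 -> x -13.34 y -0.13 z -0.11 turn -0.0
```

```bash
python3 -m handwheel '[{"x":-5,"y":0,"z":0,"turn":0},{"x":-10,"y":0,"z":0,"turn":0},{"x":-12,"y":-1,"z":-5,"turn":3},{"x":-12,"y":-3,"z":-10.5,"turn":8},{"x":-12,"y":-4.5,"z":-16,"turn":14.8},{"x":-12,"y":-6.2,"z":-22.2,"turn":14.8},{"x":-12,"y":-6.2,"z":-22.2,"turn":14.8},{"x":-12,"y":-6.2,"z":-22.2,"turn":14.8}]'; python3 g.py bay -93 60 -14.8
```

```text
t: 4.62
tcp_pos: [506.6, 107.3, 157.4]
tool_rot: [0.561, 0.433, -0.56, 0.43]
force: [-0.1, 0.2, -1.0]
opening: 29.6
t 4.62 at [506.6 107.3 157.4] yaw -14.8 f [-0.1  0.2 -1. ] open 29.6 -> x 9.74 y -0.06 z 0.02 turn -0.0
```

```bash
python3 -m handwheel '[{"x":5,"y":-0.06,"z":0,"turn":0},{"x":9,"y":-0.06,"z":0,"turn":0},{"x":11,"y":-0.06,"z":0,"turn":0},{"x":12,"y":-0.06,"z":0,"turn":0},{"x":12.3,"y":-0.06,"z":0,"turn":0},{"x":12.3,"y":-0.06,"z":0,"turn":0}]'; python3 g.py bay -93 33.5 -14.8
```

```text
t: 5.38
tcp_pos: [506.7, 107.5, 35.2]
tool_rot: [0.561, 0.432, -0.559, 0.43]
force: [0.2, -0.1, -1.5]
opening: 29.5
t 5.38 at [506.7 107.5  35.2] yaw -14.9 f [ 0.2 -0.1 -1.5] open 29.5 -> x 0.17 y -0.09 z 0.01 turn -0.1
```

```bash
python3 - <<'E'
from h import *
pic,P=cloud("scene"); cv2.imwrite("pics/s1.png",cv2.resize(pic[130:260,190:350,::-1],None,fx=4.5,fy=4.5,interpolation=cv2.INTER_CUBIC))
E
```

```text
(no output)
```

View pics/s1.png

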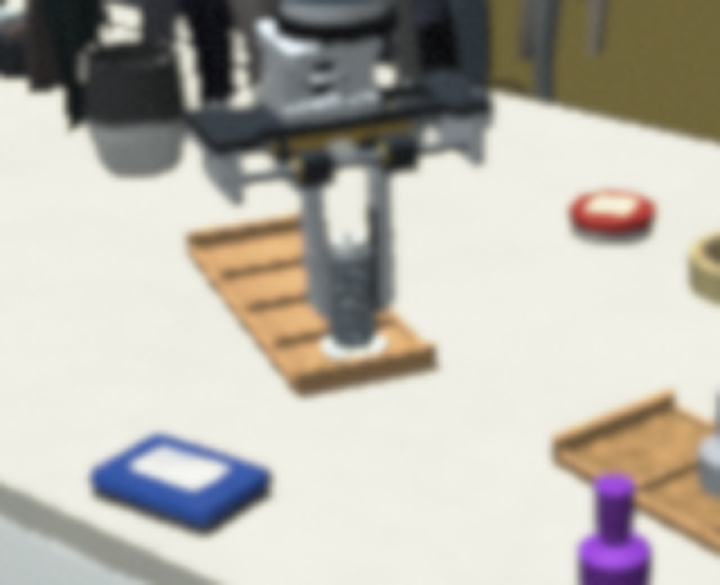

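The spool is centred in the near (rightmost) bay at (355,345), just above the floor. Lowering and releasing.

```bash
python3 -m handwheel '[{"x":0.1,"y":0,"z":0,"turn":0},{"x":0.2,"y":0,"z":0,"turn":0},{"x":0.2,"y":0,"z":0,"turn":0}]' && python3 -m handwheel '[{"x":0,"y":0,"z":0,"turn":0},{"x":0,"y":0,"z":0,"turn":0},{"x":0,"y":0,"z":0,"turn":0},{"x":0,"y":0,"z":0,"turn":0}]' 6 ; python3 g.py 568 -179 150 0
```

```text
t: 5.8
tcp_pos: [506.9, 107.7, 33.5]
tool_rot: [0.562, 0.432, -0.559, 0.431]
force: [0.3, -0.6, -0.4]
opening: 29.5
t: 6.3
tcp_pos: [506.9, 107.7, 33.5]
tool_rot: [0.562, 0.432, -0.559, 0.431]
force: [-0.7, -1.0, -1.0]
opening: 60.0
t 6.3 at [506.9 107.7  33.5] yaw -14.8 f [-0.7 -1.  -1. ] open 60.0 -> x -11.75 y 13.24 z 26.11 turn -14.8
```

```bash
python3 -m handwheel '[{"x":-4,"y":0,"z":0,"turn":0},{"x":-9,"y":0,"z":0,"turn":0},{"x":-11.8,"y":2,"z":4,"turn":-3},{"x":-11.8,"y":5,"z":10,"turn":-9},{"x":-11.8,"y":8,"z":15.5,"turn":-14.8},{"x":-11.8,"y":10.6,"z":20.8,"turn":-14.8},{"x":-11.8,"y":13.2,"z":26.1,"turn":-14.8},{"x":-11.8,"y":13.2,"z":26.1,"turn":-14.8}]'; python3 g.py 568 -179 39 0
```

```text
t: 7.3
tcp_pos: [567.9, -182.4, 150.6]
tool_rot: [0.503, 0.499, -0.5, 0.498]
force: [-0.5, 0.5, 0.4]
opening: 60.2
t 7.3 at [ 567.9 -182.4  150.6] yaw -0.3 f [-0.5  0.5  0.4] open 60.2 -> x 11.16 y -0.01 z -0.31 turn -0.3
```

```bash
python3 -m handwheel '[{"x":0,"y":0,"z":-0.3,"turn":-0.3},{"x":4,"y":0,"z":-0.3,"turn":-0.3},{"x":8,"y":0,"z":-0.3,"turn":-0.3},{"x":10.5,"y":0,"z":-0.3,"turn":-0.3},{"x":11.2,"y":0,"z":-0.3,"turn":-0.3},{"x":11.2,"y":0,"z":-0.3,"turn":-0.3}]' && python3 -m handwheel '[{"x":0,"y":0,"z":0,"turn":0},{"x":0,"y":0,"z":0,"turn":0},{"x":0,"y":0,"z":0,"turn":0},{"x":0,"y":0,"z":0,"turn":0},{"x":0,"y":0,"z":0,"turn":0},{"x":0,"y":0,"z":0,"turn":0}]' 0 30; python3 g.py bay -31 150 -14.8
python3 - <<'E'
from h import *
pic,P=cloud("scene"); cv2.imwrite("pics/s2.png",cv2.resize(pic[160:280,220:420,::-1],None,fx=4,fy=4,interpolation=cv2.INTER_CUBIC))
E
```

```text
t: 8.05
tcp_pos: [568.2, -178.1, 38.9]
tool_rot: [0.501, 0.501, -0.498, 0.5]
force: [0.4, -0.1, 1.0]
opening: 60.0
t: 8.8
tcp_pos: [568.0, -178.2, 38.9]
tool_rot: [0.501, 0.501, -0.499, 0.5]
force: [-1.8, -0.5, 1.4]
opening: 21.5
t 8.8 at [ 568.  -178.2   38.9] yaw 0.1 f [-1.8 -0.5  1.4] open 21.5 -> x -11.00 y -4.58 z -34.61 turn 14.9
```

View pics/s2.png

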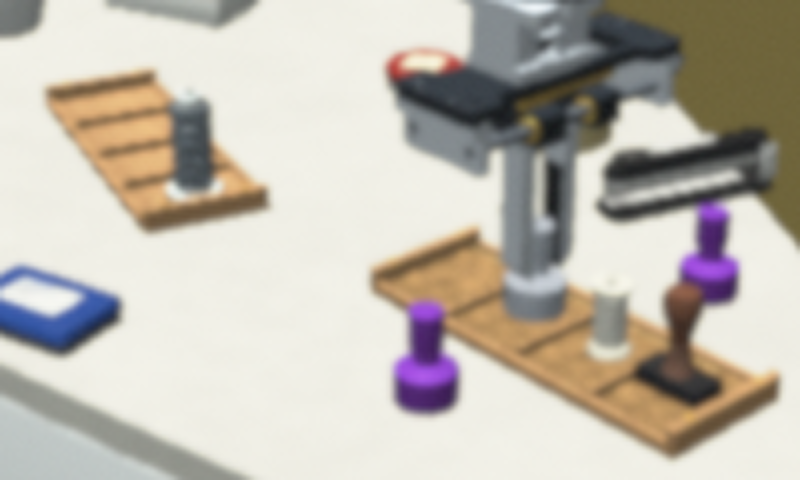

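The weight (535,295) is gripped, and the tall spool stands in its bay at (190,140). The stamp is upright at (680,370), with its base along the row. Next I carry the weight across.

```bash
python3 -m handwheel '[{"x":-5,"y":0,"z":0,"turn":0},{"x":-10,"y":0,"z":-1,"turn":0},{"x":-11.5,"y":-1,"z":-7,"turn":4},{"x":-11.5,"y":-2,"z":-13,"turn":10},{"x":-11.5,"y":-3,"z":-19,"turn":14.9},{"x":-11.5,"y":-4,"z":-25,"turn":14.9},{"x":-11.5,"y":-4.6,"z":-31,"turn":14.9},{"x":-11.5,"y":-4.6,"z":-34.6,"turn":14.9}]'; python3 g.py bay -31 37 -14.8
```

```text
t: 9.85
tcp_pos: [520.4, 170.1, 154.5]
tool_rot: [0.561, 0.433, -0.559, 0.431]
force: [0.9, -0.7, -1.7]
opening: 21.6
t 9.85 at [520.4 170.1 154.5] yaw -14.7 f [ 0.9 -0.7 -1.7] open 21.6 -> x 11.75 y 0.19 z 0.26 turn 0.1
```

```bash
python3 -m handwheel '[{"x":0,"y":0.1,"z":0.2,"turn":0},{"x":4,"y":0.1,"z":0.2,"turn":0},{"x":8,"y":0.1,"z":0.2,"turn":0},{"x":8,"y":0.1,"z":0.2,"turn":0}]'; python3 g.py bay -31 36 -14.8
```

```text
t: 10.35
tcp_pos: [517.8, 166.9, 70.9]
tool_rot: [-0.559, -0.434, 0.562, -0.429]
force: [-0.6, 0.1, -2.1]
opening: 21.5
t 10.35 at [517.8 166.9  70.9] yaw -14.8 f [-0.6  0.1 -2.1] open 21.5 -> x 3.48 y 0.39 z -0.16 turn 0.0
```

```bash
python3 -m handwheel '[{"x":1.5,"y":0.39,"z":-0.15,"turn":0},{"x":3,"y":0.39,"z":-0.15,"turn":0},{"x":3.3,"y":0.39,"z":-0.15,"turn":0},{"x":3.3,"y":0.39,"z":-0.15,"turn":0}]'; python3 g.py bay -31 36 -14.8
```

```text
t: 10.85
tcp_pos: [521.9, 167.4, 37.9]
tool_rot: [-0.559, -0.434, 0.562, -0.429]
force: [-0.1, 0.1, -2.9]
opening: 21.6
t 10.85 at [521.9 167.4  37.9] yaw -14.8 f [-0.1  0.1 -2.9] open 21.6 -> x 0.19 y -0.02 z -0.01 turn 0.0
```

```bash
python3 -m handwheel '[{"x":0.1,"y":0,"z":0,"turn":0},{"x":0.2,"y":0,"z":0,"turn":0},{"x":0.2,"y":0,"z":0,"turn":0}]' && python3 -m handwheel '[{"x":0,"y":0,"z":0,"turn":0},{"x":0,"y":0,"z":0,"turn":0},{"x":0,"y":0,"z":0,"turn":0},{"x":0,"y":0,"z":0,"turn":0}]' 5 ; python3 g.py 567.7 -243.5 130 0
```

```text
t: 11.22
tcp_pos: [521.9, 167.5, 36.1]
tool_rot: [-0.559, -0.434, 0.561, -0.429]
force: [0.2, -0.3, -1.6]
opening: 21.5
t: 11.72
tcp_pos: [522.1, 167.5, 36.3]
tool_rot: [-0.559, -0.434, 0.561, -0.429]
force: [-0.3, -0.0, -0.2]
opening: 50.0
t 11.72 at [522.1 167.5  36.3] yaw -14.8 f [-0.3 -0.  -0.2] open 50.0 -> x -9.52 y 14.82 z 38.56 turn -14.8
```

```bash
python3 -m handwheel '[{"x":-5,"y":0,"z":0,"turn":0},{"x":-10,"y":0,"z":1,"turn":0},{"x":-10.5,"y":2,"z":6.5,"turn":-4},{"x":-10.5,"y":4.5,"z":12,"turn":-10},{"x":-10.5,"y":7,"z":18,"turn":-14.8},{"x":-10.5,"y":9,"z":23.5,"turn":-14.8},{"x":-10.5,"y":11,"z":29,"turn":-14.8},{"x":-10.5,"y":13,"z":34,"turn":-14.8}]' && python3 g.py 567.7 -243.5 80 0
```

```text
t: 12.72
tcp_pos: [561.7, -196.9, 140.1]
tool_rot: [0.499, 0.502, -0.501, 0.498]
force: [0.9, 0.8, 0.0]
opening: 49.8
t 12.72 at [ 561.7 -196.9  140.1] yaw -0.0 f [0.9 0.8 0. ] open 49.8 -> x 5.99 y 0.64 z 4.68 turn -0.0
```

```bash
python3 -m handwheel '[{"x":2,"y":0.6,"z":4.7,"turn":0},{"x":5,"y":0.6,"z":4.7,"turn":0},{"x":6,"y":0.6,"z":4.7,"turn":0},{"x":6,"y":0.6,"z":4.7,"turn":0}]' && python3 g.py 567.7 -243.5 14 0
```

```text
t: 13.22
tcp_pos: [566.9, -243.0, 79.4]
tool_rot: [0.499, 0.503, -0.501, 0.497]
force: [-0.2, -0.1, -0.8]
opening: 50.1
t 13.22 at [ 566.9 -243.    79.4] yaw 0.0 f [-0.2 -0.1 -0.8] open 50.1 -> x 6.53 y 0.12 z 0.08 turn 0.0
```

```bash
python3 -m handwheel '[{"x":3,"y":0.1,"z":0.1,"turn":0},{"x":5.5,"y":0.1,"z":0.1,"turn":0},{"x":6.4,"y":0.1,"z":0.1,"turn":0},{"x":6.5,"y":0.1,"z":0.1,"turn":0},{"x":6.5,"y":0.1,"z":0.1,"turn":0}]' && python3 -m handwheel '[{"x":0,"y":0,"z":0,"turn":0},{"x":0,"y":0,"z":0,"turn":0},{"x":0,"y":0,"z":0,"turn":0},{"x":0,"y":0,"z":0,"turn":0},{"x":0,"y":0,"z":0,"turn":0}]' 0 8; python3 g.py bay 31 130 -14.8
python3 - <<'E'
from h import *
pic,P=cloud("scene"); cv2.imwrite("pics/s3.png",cv2.resize(pic[160:280,220:420,::-1],None,fx=4,fy=4,interpolation=cv2.INTER_CUBIC))
E
```

```text
t: 13.85
tcp_pos: [568.5, -244.1, 15.9]
tool_rot: [0.499, 0.502, -0.501, 0.498]
force: [0.2, -0.5, -0.7]
opening: 49.9
t: 14.48
tcp_pos: [568.5, -244.3, 16.1]
tool_rot: [0.499, 0.502, -0.501, 0.498]
force: [-1.3, 0.6, 3.0]
opening: 23.7
t 14.47 at [ 568.5 -244.3   16.1] yaw 0.0 f [-1.3  0.6  3. ] open 23.7 -> x -11.27 y -3.12 z -47.20 turn 14.8
```

View pics/s3.png

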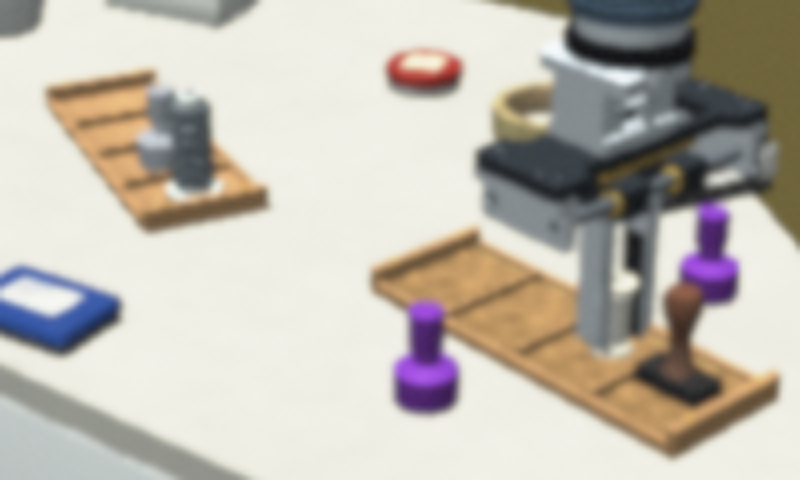

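The weight (155,140) and tall spool (190,140) stand in their bays. The grip on the spool reads 23.7 mm instead of 27, so I'll check it up close before lifting.

```bash
python3 -m handwheel '[{"x":0,"y":0,"z":0,"turn":0},{"x":0,"y":0,"z":0,"turn":0}]'; python3 - <<'E'
from h import *
pic,P=cloud("scene"); cv2.imwrite("pics/s4.png",cv2.resize(pic[205:255,350:410,::-1],None,fx=11,fy=11,interpolation=cv2.INTER_CUBIC))
s,_,_=state(); print(s['wrist_torque'])
E
```

```text
t: 14.78
tcp_pos: [568.5, -244.3, 16.1]
tool_rot: [0.499, 0.502, -0.501, 0.498]
force: [-1.5, 0.2, 2.3]
opening: 23.7
[-0.02084468  0.14299262 -0.01699695]
```

View pics/s4.png

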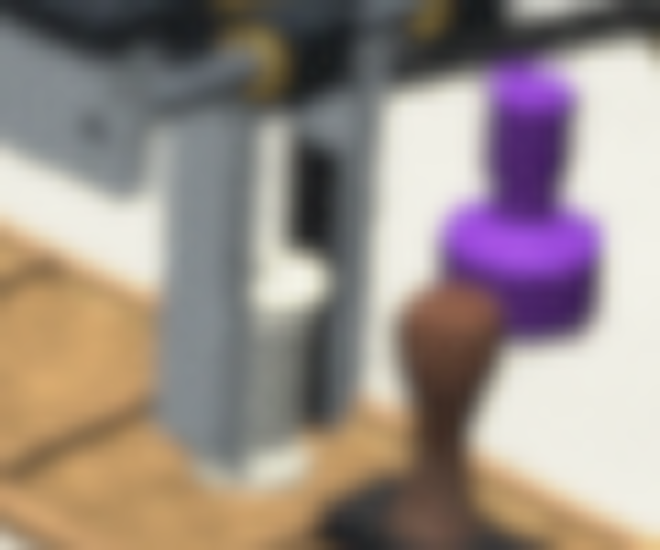

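The spool looks slightly tilted, with its top flange at (290,285) and bottom flange at (255,465). I'll open, see how it stands and regrip.

```bash
python3 -m handwheel '[{"x":0,"y":0,"z":0,"turn":0},{"x":0,"y":0,"z":0,"turn":0},{"x":0,"y":0,"z":0,"turn":0},{"x":0,"y":0,"z":0,"turn":0},{"x":0,"y":0,"z":0,"turn":0}]' 6 && python3 -m handwheel '[{"x":-5,"y":0,"z":0,"turn":0},{"x":-10,"y":0,"z":0,"turn":0},{"x":-10,"y":0,"z":-5,"turn":0},{"x":-10,"y":0,"z":-11,"turn":0},{"x":-10,"y":0,"z":-17,"turn":0},{"x":-10,"y":0,"z":-23,"turn":0},{"x":-10,"y":0,"z":-25,"turn":0},{"x":-10,"y":0,"z":-25,"turn":0}]'; python3 - <<'E'
from h import *
pic,P=cloud("top"); cv2.imwrite("pics/t2.png",cv2.resize(pic[150:250,160:460,::-1],None,fx=2.6,fy=2.6,interpolation=cv2.INTER_CUBIC))
for n,x,y in(("spool",567,-243),("stamp",566,-299),("tall",506,107),("weight",522,167)):
    k=np.hypot(P[...,0]-x,P[...,1]-y)<28
    k&=P[...,2]>30
    if k.sum()<5: print(n,"hid");continue
    zt=np.percentile(P[k][:,2],95); t=P[k&(P[...,2]>zt-4)]; print(n,zt.round(1),cv2.minEnclosingCircle(t[:,:2].astype(np.float32)),t.mean(0).round(1))
E
python3 g.py 567.7 -243.5 80 0
```

```text
t: 15.45
tcp_pos: [568.5, -244.3, 16.1]
tool_rot: [0.499, 0.502, -0.501, 0.498]
force: [-0.8, -0.1, -0.4]
opening: 59.6
t: 16.45
tcp_pos: [568.9, 6.0, 116.7]
tool_rot: [0.498, 0.502, -0.5, 0.499]
force: [0.1, -0.0, 0.3]
opening: 60.0
spool 60.5 ((567.802734375, -243.6220703125), 12.657147407531738) [ 567.2 -243.9   58.4]
stamp 77.8 ((565.6284790039062, -299.1272277832031), 11.175376892089844) [ 565.9 -298.9   76. ]
tall hid
weight 69.3 ((523.0040283203125, 167.4314727783203), 10.473001480102539) [522.9 167.5  67.8]
t 16.5 at [569.    4.9 116.7] yaw 0.1 f [-0.5 -0.4  0.2] open 59.8 -> x 3.63 y -0.14 z 24.85 turn 0.1
```

View pics/t2.png

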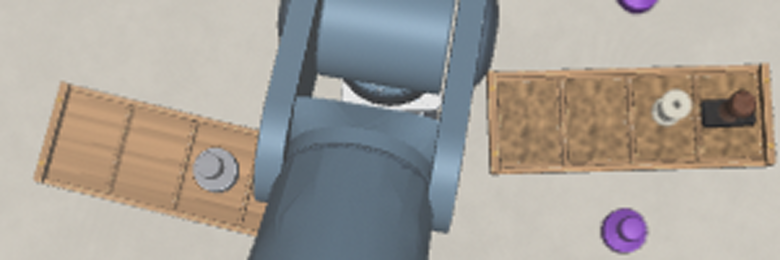

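The spool stands upright and unmoved at (672,107), so its position is right. At z=16 the fingertips passed above its lower flange, which explains both the narrow reading and the tilt. I'll grip again at z≈12.5.

```bash
python3 -m handwheel '[{"x":0,"y":-0.1,"z":6,"turn":0},{"x":0,"y":-0.1,"z":12,"turn":0},{"x":0,"y":-0.1,"z":18,"turn":0},{"x":0,"y":-0.1,"z":24,"turn":0},{"x":0,"y":-0.1,"z":24.9,"turn":0},{"x":3,"y":-0.1,"z":24.9,"turn":0},{"x":7,"y":-0.1,"z":24.9,"turn":0},{"x":7,"y":-0.1,"z":24.9,"turn":0}]' 5 && python3 g.py 567.8 -243.6 12.5 0
```

```text
t: 17.5
tcp_pos: [565.0, -242.8, 42.8]
tool_rot: [0.499, 0.504, -0.501, 0.496]
force: [0.3, 0.2, 0.0]
opening: 50.2
t 17.5 at [ 565.  -242.8   42.8] yaw 0.0 f [0.3 0.2 0. ] open 50.2 -> x 3.02 y 0.32 z 0.10 turn 0.0
```

```bash
python3 -m handwheel '[{"x":1.5,"y":0.3,"z":0.1,"turn":0},{"x":2.6,"y":0.3,"z":0.1,"turn":0},{"x":2.8,"y":0.3,"z":0.1,"turn":0},{"x":2.8,"y":0.3,"z":0.1,"turn":0}]' && python3 g.py 567.8 -243.6 12.5 0
```

```text
t: 18.0
tcp_pos: [568.0, -243.7, 15.1]
tool_rot: [0.499, 0.504, -0.501, 0.496]
force: [0.5, 0.1, 0.9]
opening: 50.1
t 18.0 at [ 568.  -243.7   15.1] yaw 0.0 f [0.5 0.1 0.9] open 50.1 -> x 0.26 y -0.01 z -0.01 turn 0.0
```

```bash
python3 -m handwheel '[{"x":0.15,"y":0,"z":0,"turn":0},{"x":0.25,"y":0,"z":0,"turn":0},{"x":0.25,"y":0,"z":0,"turn":0}]' && python3 -m handwheel '[{"x":0,"y":0,"z":0,"turn":0},{"x":0,"y":0,"z":0,"turn":0},{"x":0,"y":0,"z":0,"turn":0},{"x":0,"y":0,"z":0,"turn":0},{"x":0,"y":0,"z":0,"turn":0}]' 0 10; python3 g.py bay 31 130 -14.8
```

```text
t: 18.38
tcp_pos: [568.0, -243.7, 12.7]
tool_rot: [0.499, 0.504, -0.501, 0.496]
force: [0.2, -0.4, 0.2]
opening: 50.0
t: 19.0
tcp_pos: [568.0, -243.7, 12.8]
tool_rot: [0.499, 0.504, -0.501, 0.496]
force: [0.4, -0.1, -0.1]
opening: 24.6
t 19.0 at [ 568.  -243.7   12.8] yaw 0.0 f [ 0.4 -0.1 -0.1] open 24.6 -> x -11.43 y -3.17 z -47.19 turn 14.8
```

```bash
python3 - <<'E'
from h import *
pic,P=cloud("scene"); cv2.imwrite("pics/s5.png",cv2.resize(pic[205:255,350:410,::-1],None,fx=11,fy=11,interpolation=cv2.INTER_CUBIC))
s,_,_=state(); print(s['wrist_torque'],s['force'],s['opening'])
E
```

```text
[-0.0083816  -0.15573216 -0.00775772] [-0.4070694   0.056788    0.78622351] 24.01935791643047
```

View pics/s5.png

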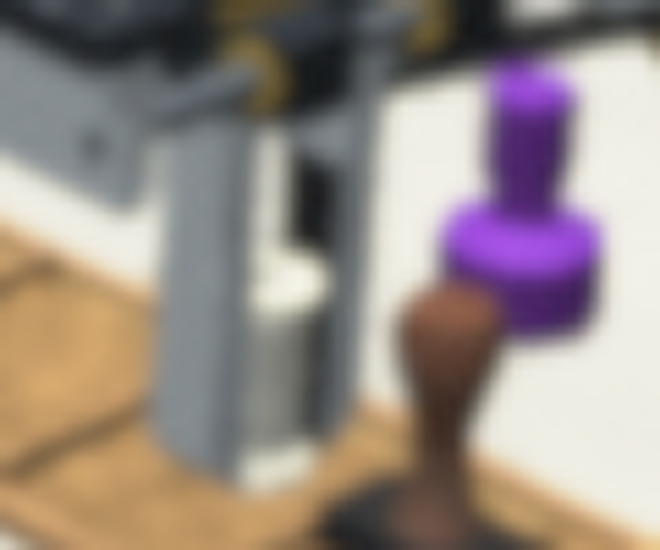

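Both flanges (top 290,285; bottom 280,465) now sit between the pads and in line, so I lift.

```bash
python3 -m handwheel '[{"x":-3,"y":0,"z":0,"turn":0},{"x":-8,"y":0,"z":0,"turn":0},{"x":-13,"y":0,"z":-2,"turn":0},{"x":-13.5,"y":-0.5,"z":-7,"turn":4},{"x":-13.5,"y":-1,"z":-13,"turn":10},{"x":-13.5,"y":-1.5,"z":-19,"turn":14.8},{"x":-13.5,"y":-2,"z":-25,"turn":14.8},{"x":-13.5,"y":-2.5,"z":-31,"turn":14.8}]'; python3 g.py bay 31 140 -14.8
```

```text
t: 20.05
tcp_pos: [544.0, 67.4, 149.8]
tool_rot: [-0.558, -0.435, 0.562, -0.428]
force: [-0.2, 0.0, -0.5]
opening: 23.9
t 20.05 at [544.   67.4 149.8] yaw -14.8 f [-0.2  0.  -0.5] open 23.9 -> x 1.08 y -4.70 z -15.31 turn 0.0
```

```bash
python3 -m handwheel '[{"x":0,"y":-1.6,"z":-5,"turn":0},{"x":0,"y":-3.2,"z":-10.5,"turn":0},{"x":0,"y":-4.7,"z":-15.3,"turn":0},{"x":0,"y":-4.7,"z":-15.3,"turn":0},{"x":4,"y":-4.7,"z":-15.3,"turn":0},{"x":8,"y":-4.7,"z":-15.3,"turn":0},{"x":9,"y":-4.7,"z":-15.3,"turn":0},{"x":9,"y":-4.7,"z":-15.3,"turn":0}]'; python3 g.py bay 31 9.8 -14.8
python3 - <<'E'
from h import *
pic,P=cloud("scene"); cv2.imwrite("pics/s6.png",cv2.resize(pic[150:230,220:320,::-1],None,fx=7,fy=7,interpolation=cv2.INTER_CUBIC))
E
```

```text
t: 21.05
tcp_pos: [536.8, 227.2, 60.9]
tool_rot: [-0.558, -0.435, 0.562, -0.427]
force: [0.7, 0.8, 0.1]
opening: 24.2
t 21.05 at [536.8 227.2  60.9] yaw -14.8 f [0.7 0.8 0.1] open 24.2 -> x 5.11 y 0.13 z -0.04 turn -0.0
```

View pics/s6.png

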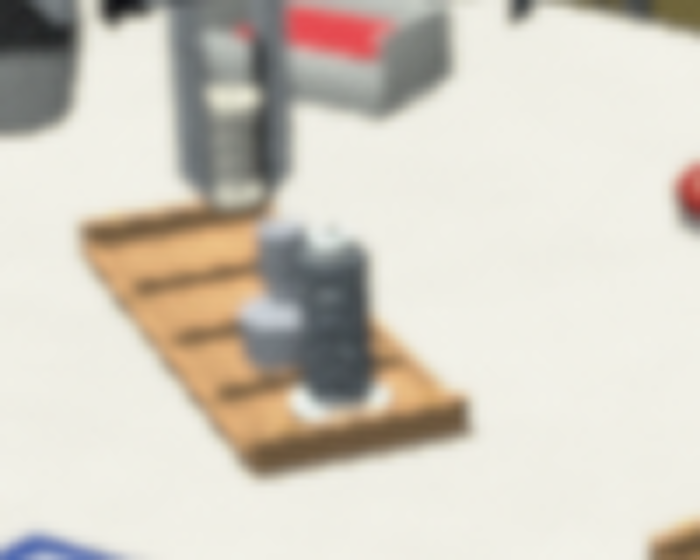

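The spool hangs upright between the fingers (235,145), so I lower it.

```bash
python3 -m handwheel '[{"x":2.5,"y":0.1,"z":0,"turn":0},{"x":4.5,"y":0.1,"z":0,"turn":0},{"x":5.0,"y":0.1,"z":0,"turn":0},{"x":5.0,"y":0.1,"z":0,"turn":0}]'; python3 g.py bay 31 9.8 -14.8
```

```text
t: 21.6
tcp_pos: [538.3, 227.6, 12.2]
tool_rot: [-0.559, -0.435, 0.562, -0.428]
force: [0.2, 0.0, 0.2]
opening: 24.4
t 21.6 at [538.3 227.6  12.2] yaw -14.8 f [0.2 0.  0.2] open 24.4 -> x 0.24 y -0.07 z 0.03 turn -0.0
```

```bash
python3 -m handwheel '[{"x":0.1,"y":-0.05,"z":0,"turn":0},{"x":0.22,"y":-0.05,"z":0,"turn":0},{"x":0.22,"y":-0.05,"z":0,"turn":0}]' && python3 -m handwheel '[{"x":0,"y":0,"z":0,"turn":0},{"x":0,"y":0,"z":0,"turn":0},{"x":0,"y":0,"z":0,"turn":0},{"x":0,"y":0,"z":0,"turn":0}]' 5 ; python3 g.py 565.8 -299 150 0
```

```text
t: 21.98
tcp_pos: [537.9, 227.8, 10.2]
tool_rot: [-0.559, -0.435, 0.561, -0.428]
force: [0.5, -0.1, -0.1]
opening: 24.1
t: 22.48
tcp_pos: [538.0, 227.7, 10.2]
tool_rot: [-0.559, -0.435, 0.561, -0.428]
force: [0.0, 0.8, -0.1]
opening: 50.1
t 22.48 at [538.  227.7  10.2] yaw -14.8 f [ 0.   0.8 -0.1] open 50.1 -> x -14.31 y 16.04 z 50.16 turn -14.8
```

```bash
python3 -m handwheel '[{"x":-5,"y":0,"z":0,"turn":0},{"x":-10,"y":0,"z":0,"turn":0},{"x":-14,"y":1,"z":3,"turn":0},{"x":-14.3,"y":2.5,"z":8,"turn":-4},{"x":-14.3,"y":4.5,"z":14,"turn":-10},{"x":-14.3,"y":6.5,"z":20,"turn":-14.8},{"x":-14.3,"y":8.5,"z":26,"turn":-14.8},{"x":-14.3,"y":10.5,"z":32,"turn":-14.8}]' && python3 g.py 565.8 -299 140 0
```

```text
t: 23.48
tcp_pos: [558.4, -108.3, 151.3]
tool_rot: [0.5, 0.503, -0.501, 0.496]
force: [1.0, -0.4, -0.1]
opening: 49.6
t 23.48 at [ 558.4 -108.3  151.3] yaw -0.0 f [ 1.  -0.4 -0.1] open 49.6 -> x 1.02 y 0.76 z 19.07 turn -0.0
```

```bash
python3 - <<'E'
from h import *
pic,P=cloud("top"); s=P[(P[...,1]>60)&(P[...,1]<330)&(P[...,0]>440)&(P[...,0]<620)&(P[...,2]>40)]
for n,x,y in(("spool",538,227.5),("tall",506,107.5),("weight",522,167.5)):
    k=(np.hypot(P[...,0]-x,P[...,1]-y)<28)&(P[...,2]>30)
    if k.sum()<5: print(n,"hid");continue
    zt=np.percentile(P[k][:,2],95); t=P[k&(P[...,2]>zt-4)]; print(n,zt.round(1),cv2.minEnclosingCircle(t[:,:2].astype(np.float32)))
E
```

```text
spool 56.6 ((540.2011108398438, 228.32911682128906), 13.28442668914795)
tall 87.6 ((508.9560241699219, 108.22647094726562), 8.957090377807617)
weight 69.3 ((523.158203125, 167.4484100341797), 10.69970703125)
```

All three stand upright within 2–3 mm of the middle of their bays. The stamp is next.

```bash
python3 -m handwheel '[{"x":0,"y":0.3,"z":6,"turn":0},{"x":0,"y":0.6,"z":12,"turn":0},{"x":0,"y":0.75,"z":18,"turn":0},{"x":0,"y":0.75,"z":19.05,"turn":0},{"x":0,"y":0.75,"z":19.05,"turn":0},{"x":3,"y":0.75,"z":19.05,"turn":0},{"x":5,"y":0.75,"z":19.05,"turn":0},{"x":5,"y":0.75,"z":19.05,"turn":0}]' && python3 g.py 565.8 -299 41 0
```

```text
t: 24.52
tcp_pos: [563.8, -303.3, 99.0]
tool_rot: [-0.5, -0.503, 0.503, -0.495]
force: [0.2, -0.3, 1.1]
opening: 50.2
t 24.52 at [ 563.8 -303.3   99. ] yaw -0.3 f [ 0.2 -0.3  1.1] open 50.2 -> x 5.80 y 0.26 z -0.40 turn -0.3
```

```bash
python3 -m handwheel '[{"x":0.5,"y":0.25,"z":-0.3,"turn":-0.3},{"x":3,"y":0.25,"z":-0.3,"turn":-0.3},{"x":5.5,"y":0.25,"z":-0.3,"turn":-0.3},{"x":5.7,"y":0.25,"z":-0.3,"turn":-0.3},{"x":5.7,"y":0.25,"z":-0.3,"turn":-0.3}]' && python3 g.py 565.8 -299 41 0
```

```text
t: 25.15
tcp_pos: [566.4, -300.3, 43.1]
tool_rot: [0.498, 0.503, -0.501, 0.497]
force: [0.4, 0.9, -0.3]
opening: 49.5
t 25.15 at [ 566.4 -300.3   43.1] yaw 0.1 f [ 0.4  0.9 -0.3] open 49.5 -> x 0.22 y -0.06 z -0.13 turn 0.1
```

```bash
python3 -m handwheel '[{"x":0.2,"y":-0.05,"z":-0.13,"turn":0},{"x":0.2,"y":-0.05,"z":-0.13,"turn":0}]' && python3 -m handwheel '[{"x":0,"y":0,"z":0,"turn":0},{"x":0,"y":0,"z":0,"turn":0},{"x":0,"y":0,"z":0,"turn":0},{"x":0,"y":0,"z":0,"turn":0},{"x":0,"y":0,"z":0,"turn":0}]' 0 20; python3 g.py bay 93 150 75.2
```

```text
t: 25.4
tcp_pos: [566.4, -299.2, 42.1]
tool_rot: [0.498, 0.503, -0.501, 0.498]
force: [0.1, 0.5, 0.6]
opening: 50.1
t: 26.02
tcp_pos: [566.5, -299.3, 42.2]
tool_rot: [0.498, 0.503, -0.501, 0.498]
force: [-0.5, 0.2, 0.8]
opening: 23.1
t 26.02 at [ 566.5 -299.3   42.2] yaw 0.1 f [-0.5  0.2  0.8] open 23.1 -> x -10.62 y -1.34 z -58.70 turn -75.1
```

```bash
python3 -m handwheel '[{"x":-5,"y":0,"z":0,"turn":0},{"x":-10,"y":0,"z":0,"turn":0},{"x":-11.5,"y":0,"z":-5,"turn":-8},{"x":-11.5,"y":0,"z":-11,"turn":-18},{"x":-11.5,"y":0,"z":-17,"turn":-28},{"x":-11.5,"y":0,"z":-23,"turn":-38},{"x":-11.5,"y":0,"z":-29,"turn":-48},{"x":-11.5,"y":0,"z":-35,"turn":-58}]'; python3 g.py bay 93 150 75.2
```

```text
t: 27.02
tcp_pos: [566.6, 52.3, 158.0]
tool_rot: [0.193, 0.683, -0.193, 0.677]
force: [0.5, 0.0, -1.1]
opening: 23.1
t 27.02 at [566.6  52.3 158. ] yaw 58.4 f [ 0.5  0.  -1.1] open 23.1 -> x 0.88 y 19.32 z -13.45 turn -16.8
```

```bash
python3 -m handwheel '[{"x":0,"y":4.5,"z":-3.2,"turn":-8},{"x":0,"y":9.5,"z":-6.6,"turn":-16.8},{"x":0,"y":14.5,"z":-10,"turn":-16.8},{"x":0,"y":19.3,"z":-13.45,"turn":-16.8},{"x":0,"y":19.3,"z":-13.45,"turn":-16.8},{"x":4,"y":19.3,"z":-13.45,"turn":-16.8},{"x":7,"y":19.3,"z":-13.45,"turn":-16.8},{"x":7,"y":19.3,"z":-13.45,"turn":-16.8}]'; python3 g.py bay 93 39.2 75.2
python3 - <<'E'
from h import *
pic,P=cloud("scene"); cv2.imwrite("pics/s7.png",cv2.resize(pic[140:220,210:310,::-1],None,fx=7,fy=7,interpolation=cv2.INTER_CUBIC))
E
```

```text
t: 28.02
tcp_pos: [550.7, 285.7, 85.8]
tool_rot: [0.091, 0.706, -0.092, 0.696]
force: [0.0, 0.4, -0.3]
opening: 23.3
t 28.02 at [550.7 285.7  85.8] yaw 75.1 f [ 0.   0.4 -0.3] open 23.3 -> x 4.65 y 0.25 z 0.27 turn -0.1
```

View pics/s7.png

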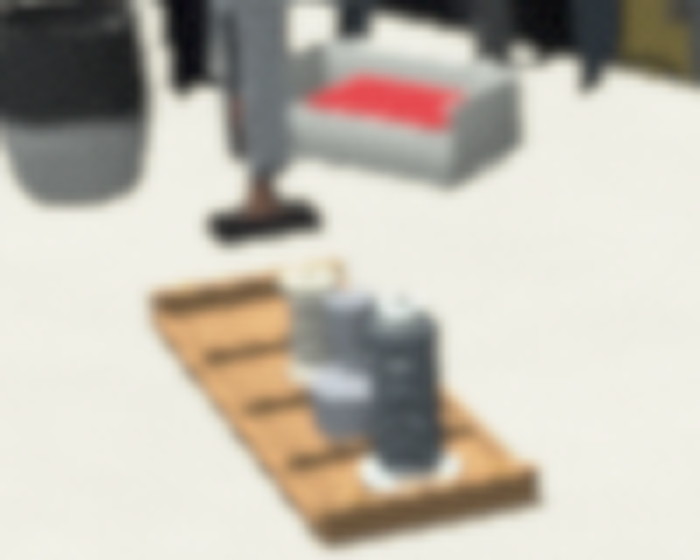

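The stamp hangs level, its long side parallel to the ribs (265,222), so I lower it.

```bash
python3 -m handwheel '[{"x":0.5,"y":0.2,"z":0.2,"turn":0},{"x":2.5,"y":0.2,"z":0.2,"turn":0},{"x":4,"y":0.2,"z":0.2,"turn":0},{"x":4.4,"y":0.2,"z":0.2,"turn":0},{"x":4.4,"y":0.2,"z":0.2,"turn":0}]'; python3 g.py bay 93 39.2 75.2
```

```text
t: 28.7
tcp_pos: [554.0, 287.7, 43.5]
tool_rot: [0.092, 0.705, -0.092, 0.697]
force: [-0.2, 0.6, -0.1]
opening: 23.2
t 28.7 at [554.  287.7  43.5] yaw 75.1 f [-0.2  0.6 -0.1] open 23.2 -> x 0.43 y -0.05 z -0.05 turn -0.1
```

```bash
python3 -m handwheel '[{"x":0.2,"y":-0.05,"z":-0.05,"turn":0},{"x":0.4,"y":-0.05,"z":-0.05,"turn":0},{"x":0.4,"y":-0.05,"z":-0.05,"turn":0}]' && python3 -m handwheel '[{"x":0,"y":0,"z":0,"turn":0},{"x":0,"y":0,"z":0,"turn":0},{"x":0,"y":0,"z":0,"turn":0},{"x":0,"y":0,"z":0,"turn":0}]' 4.5; python3 g.py 567 0 150 75.2
```

```text
t: 29.08
tcp_pos: [553.3, 287.4, 39.5]
tool_rot: [0.092, 0.705, -0.091, 0.697]
force: [-0.7, -0.3, -0.6]
opening: 23.1
t: 29.58
tcp_pos: [553.4, 287.4, 39.6]
tool_rot: [0.092, 0.705, -0.091, 0.697]
force: [0.0, 0.2, 0.2]
opening: 45.0
t 29.57 at [553.4 287.4  39.6] yaw 75.1 f [0.  0.2 0.2] open 45.0 -> x -11.10 y -27.44 z 8.57 turn -0.1
```

Straight up first, then away over the clear counter, then a final check.

```bash
python3 -m handwheel '[{"x":-4,"y":0,"z":0,"turn":0},{"x":-9,"y":0,"z":0,"turn":0},{"x":-14,"y":0,"z":0,"turn":0},{"x":-14,"y":-6,"z":2,"turn":0},{"x":-14,"y":-12,"z":4,"turn":0},{"x":-14,"y":-18,"z":6,"turn":0},{"x":-14,"y":-24,"z":7,"turn":0},{"x":-14,"y":-30,"z":8.5,"turn":0}]' && python3 -m handwheel '[{"x":0,"y":-6,"z":0,"turn":0},{"x":0,"y":-12,"z":0,"turn":0},{"x":0,"y":-12,"z":0,"turn":0},{"x":0,"y":-12,"z":0,"turn":0}]'; python3 - <<'E'
from h import *
from g import bay
pic,P=cloud("top"); cv2.imwrite("pics/t3.png",cv2.resize(pic[165:265,160:310,::-1],None,fx=5,fy=5,interpolation=cv2.INTER_CUBIC))
for n,l in(("tall",-93),("weight",-31),("spool",31),("stamp",93)):
    b=bay(l); k=(np.hypot(P[...,0]-b[0],P[...,1]-b[1])<28)&(P[...,2]>30)
    if k.sum()<5: print(n,"hid");continue
    zt=np.percentile(P[k][:,2],95); t=P[k&(P[...,2]>zt-4)]; c=cv2.minEnclosingCircle(t[:,:2].astype(np.float32))[0]; print(n,zt.round(1),(c-b).round(1))
E
```

```text
t: 30.58
tcp_pos: [559.6, -26.5, 179.2]
tool_rot: [0.092, 0.705, -0.091, 0.697]
force: [1.4, -0.6, 0.1]
opening: 45.0
t: 31.08
tcp_pos: [528.9, -142.0, 179.3]
tool_rot: [0.092, 0.705, -0.091, 0.697]
force: [-0.1, 0.7, -0.1]
opening: 45.2
tall 87.8 [3.7 0.3]
weight 70.1 [ 1.  -0.4]
spool 56.6 [2.9 1. ]
stamp 74.5 [ 2.  -5.6]
```

View pics/t3.png

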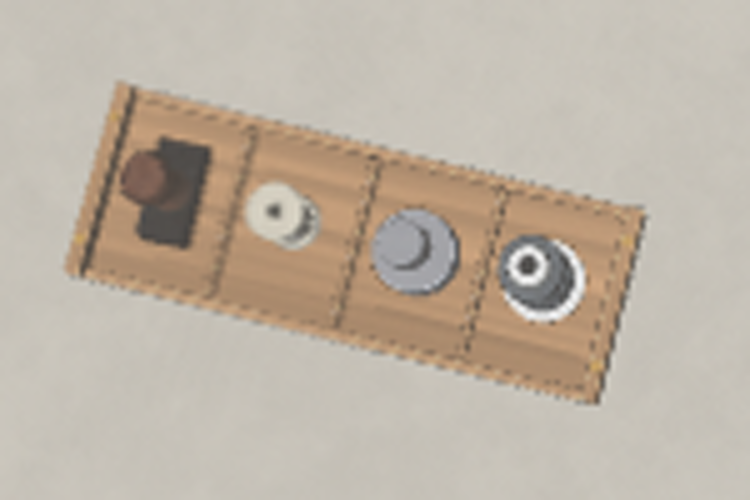

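In the final top view (t3), from left to right, the stamp is at (175,193), spool (280,215), weight (415,252) and tall spool (540,280). Each stands upright in its own bay. The stamp's head circle read 5.6 mm off, but its base sits about 2–3 mm from the bay's middle, so I'm handing in.

```bash
python3 -c "from rig import sign_off; print(sign_off())"
```

```text
the job is handed in; nothing more can be done
None
```

I moved all four things into the empty rack in reverse order and handed the job in at about 31 s. From the robot's left, they now stand stamp, small spool, weight, tall spool. Nothing fell over on the way, and I left the purple look-alikes alone.

**Final check:** the last top view shows each thing upright in its own bay with the arm clear. The tall spool, weight and spool measured about 1–4 mm from the middle of their bays.

**What disagreed:**
- **Stamp orientation:** at the start its long side stood along the row, not along the rack's depth as described. I turned it a quarter turn when placing it, so it now stands along the depth.
- **Stamp position:** the circle fitted to its head read about 6 mm off centre. In the picture its base is only about 2–3 mm off. I trusted the base and did not move it again.
- **Spool grip:** my first grip was too high and tilted the spool slightly. I released it, found it upright in the same place, and gripped it lower. That grip read about 24 mm instead of the stated 27 mm, but the spool hung and set down upright.

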